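Nip a fragile ceramic insulator in the inclined inspection cradle

TASK

Pick up the white ceramic insulator from the bench and lay it on the sloping deck of the inspection cradle, underside flat on the deck and long side against the lower lip, between the sprung jaw and the end stop, and let go. Then push the jaw up so that it slides the insulator against the end stop and holds it there with the jaw's sprung nose pressed in about half way. The ceramic is brittle: grip it lightly, set it down gently and never press the nose right home; leave the other things on the bench alone.

Things in the scene. Friction and masses are not known exactly. Their poses are not given: they have to be found in the camera images.
- insulator: brittle ceramic insulator, the only white bar on the bench: 38 mm wide (x), 140 mm long (y), 46 mm high (z), square ends with steel caps, both alike, about 0.2 kg. Origin at the centre of its underside; z up. Grip it lightly across the 38 mm width at mid length, some 30 mm above its underside: 20 to 30 N per finger is plenty, well over 50 N cracks it
- deck: sloping deck of the fixed cradle, grey plate 100 x 310 mm tilted 30 deg towards its front. Origin on its top surface at the loading place, 65 mm above the bench; z is the deck's normal, x points up the slope, y runs level along the deck from the sprung jaw to the end stop. An insulator centred at y = 0 (within 8 mm) is clear of stop and jaw
- lip (a point): midpoint of the lower lip's inner face, on the deck surface (deck x = -19.5 mm, y = 20 mm). The steel lip is 6 mm high, 200 mm long along deck y; an insulator against it has its centre at deck x = 0. Friction holds the insulator on the slope, or it slides down onto the lip; pushing it along takes 1 to 3 N
- stop_slot (a point): middle of the range (deck y = 95 mm) in which the face of the end stop may lie. The stop, a steel block 36 mm wide and 40 mm high at the +y end of the deck, is set anew each time: its face (towards the jaw) is anywhere from deck y = 80 to 110 mm and is not reported, so it must be felt or seen. It does not yield
- clamp_jaw: sliding jaw at the deck's -y end: dark steel block 40 x 40 x 36 mm (x, y, z); axes as the deck's. Origin on the deck surface under the block's centre, at deck x = 0, y = -135 mm plus its travel (0 to 88 mm towards +y; starts at 0 to 12). It slides along y against a steady 13 N of friction (slightly more with speed) and stays where it is left
- push_tab (a point): centre of the -y face of the jaw's upright steel tab, where to push it towards +y, 58 mm above the deck. The tab is 30 mm wide (deck x), 12 mm thick (y) and stands from 36 to 76 mm above the deck, on the jaw block, whose -y face is 14 mm further out than the tab's
- nose_root (a point): fixed point of the jaw, on the axis of its round sprung nose, 20 mm towards +y from the jaw's origin and 23 mm above the deck. The rubber-padded nose, 22 mm across, reaches 20 mm further to +y when free. It is sprung at 1.5 N per mm with 9 mm of travel, then solid: half way in is about 7 N on top of the slide's friction
- driver_red: screwdriver with red handle, 212 mm long, lying on the bench; bystander, leave alone
- can_orange: standing spray can with orange cap, 66 mm across and 242 mm high; bystander, leave alone
- hammer: hammer with wooden handle, 266 mm long, lying on the bench; bystander, leave alone

How it is judged:
By the outcome, as a careful person would: the job done as asked, in the order asked, and still so for the second after the job is handed in, with the robot touching nothing.
It also fails if it takes over 51 s, if anything falls off the work surface, if the arm or the gripper's body presses on something with over 40 N, if the wrist force passes 120 N, or if a joint passes its speed limit or range.

ROBOT

A 6-joint arm with a two-finger parallel gripper is mounted at the origin on a cart in front of the work surface, level with it; the furniture and walls round the work are solid. World frame = base frame: x ahead of the robot, y to its left, z up, the work surface at z = 0. Lengths are in m, angles in rad, forces in N, time in s.
With the tool pointing down it reaches from about 0.375 to 0.925 m from the base axis. Payload 5.7 kg.
Tool frame: the origin (TCP) lies on the centre line of the jaws, within the pads' length; the fingertips stand 25 mm ahead of it and the grasp point (between the pads) lies 6 mm ahead of it; z points along the fingers, y is the direction in which the jaws open and shut (so a half turn about z gives the same grasp; the last joint's range is limited). The gripper opens to 88 mm and grips with 3 to 60 N. Pads are 20 mm wide; open, the fingers measure 115 mm over their backs; the gripper's body (75 mm by 178 mm) begins 61 mm behind the grasp point.
Start: joints at [-0.115, 0.359, 1.51, -0, 1.272, -0.115], TCP at [0.6, -0, 0.214] pointing down, gripper open.
Joint ranges: [-2.97, 2.97], [-1.01, 2.36], [0.21, 2.38], [-0.96, 4.11], [0.2, 2.71], [-2.98, 2.98]. Speed limits (rad/s): [2.39, 2.39, 3.14, 3.14, 3.14, 3.14].

INTERFACE

Orientations are given as a rotation vector (axis times angle).
In Python, from cell import manip, optics, workorder, spotter gives the robot as it stands.
- The arm moves only by the shell command python3 -m creep 'ROWS' [FORCE]. ROWS is JSON, a list of rows, each a list of 3 entries, a list of its own where there are three numbers: the shift along the tool's x, y, z in m, then the turn, a rotation vector about the tool's x, y, z in degrees, then the closure, from 0 (fully open) to 1 (shut). In form: [[[tx, ty, tz], [wx, wy, wz], claw], ...]. A call has 1 to 8 rows; each row shifts and turns the commanded pose from where the row before left it, along the tool's axes as they then stand; what a row does not reach is not made up. A row lasts 1/8 s, in which the tool goes at most 62.5 mm and 10.7 degrees, less where a joint would pass 70% of its speed; a pose out of reach is approached as far as the arm can. A call with a gripper value outside its range is refused whole. The fingers move at their own pace and stop on an object; FORCE is the grip in N (left out, the last holds). Time passes only in rows, so rows that do not move let the fingers close. It gives the time, the measured TCP pose, the force and the opening at its end, in the units of the state.
- manip.get_state(): the state, without advancing time (a new reading comes with each control period).
- optics.grab_frame(name): name is "scene" or "side" or "wrist"; returns a dict with "frame" (384x512x3 uint8, red, green, blue), "range_z" (384x512 float32, m along the optical axis (not along the pixel's ray), 0 where there is no reading), "fx", "fy", "cx", "cy" (pixels), "D" ([k1, k2, p1, p2, k3] as OpenCV has them; the pictures are not rectified), "xyz" and "orientation" of the camera in the world. Camera axes: x right, y down, z forward; pixel columns grow to the right and rows downward; lengths in m; the calibration is good to about 2 mm. A picture is of the moment at which its call begins.
- workorder.close_job(): hands the job in, once; it reports no verdict.
Trained networks look in a picture, given as the dict that the camera call returned (one of the last four; its "shot" number tells which), for a name from the list of things; names that differ only in an ending like _2 or _b are one class to them, and where a whole thing is asked for, a point or a joint stands for the part that bears it (a point fixed in the world has none). Each returns a list of dicts, best first, with "score" (0 to 1); they miss things now and then, are a little off and sometimes report something else, mostly with a low value. They report only what shows in the picture. A call takes as long as a camera call.
- spotter.recognise(target, picture): "box" ([left, top, right, bottom] in pixels, round what is visible of it).
The state is a dict: "clock": time; "joint_pos": joint angles; "qd": joint speeds; "effort": joint torques, N m; "tool_pos": TCP position; "orientation": TCP orientation; "contact_force": force on the tool from outside, world axes, zero at the start; "torque": the same for the moment, N m; "finger_gap": opening from 0.0 (shut) to 1.0 (fully open).
Only numpy, scipy, OpenCV 4.12 (cv2) and the standard library are available. Lean on these libraries where they do the work, as an engineer would, in place of code of your own. Each camera call takes 0.05 s, during which the arm holds its last target. There are 200 camera calls.

## Working session

There is one attempt and no reset: what is moved stays moved. The work goes in short steps, Python scripts to look and compute and a shell command to move; the robot and the scene stay as the last step left them, time stands still between calls to the robot, and variables do not carry over. Pictures are saved under pics/ and viewed, about 8 in all and at most 12, crops included, and the job is handed in when it is done.

```bash
mkdir -p pics; ls; cat > h.py <<'E'
import numpy as np, cv2
from scipy.spatial.transform import Rotation as R
from cell import manip, optics, workorder, spotter
def cloud(p):
    h,w=p["range_z"].shape
    K=np.array([[p["fx"],0,p["cx"]],[0,p["fy"],p["cy"]],[0,0,1.]])
    u,v=np.meshgrid(np.arange(w),np.arange(h))
    n=cv2.undistortPoints(np.stack([u,v],-1).reshape(-1,1,2).astype(float),K,np.array(p["D"],float)).reshape(h,w,2)
    z=p["range_z"]; c=np.dstack([n[...,0]*z,n[...,1]*z,z])
    X=c@R.from_rotvec(p["orientation"]).as_matrix().T+np.array(p["xyz"])
    X[z<=0]=np.nan
    return X
def save(p,name): cv2.imwrite("pics/"+name,p["frame"][...,::-1])
E
python3 - <<'E'
from h import *
print(manip.get_state())
ims=[]
for c in ["scene","side"]:
    p=optics.grab_frame(c); ims.append(p["frame"]); X=cloud(p); np.savez(c+".npz",X=X,f=p["frame"])
    print(c,p["xyz"],p["orientation"],p["fx"])
    for t in ["insulator","deck","clamp_jaw","can_orange","hammer","driver_red"]:
        for r in spotter.recognise(t,p)[:2]:
            b=np.array(r["box"]).astype(int); m=X[b[1]:b[3],b[0]:b[2]].reshape(-1,3)
            print(t,round(r["score"],2),b,np.nanmedian(m,0).round(3))
    save(p,c+"0.png")
E
```

```text
pics
{'clock': 0.0, 'joint_pos': array([-1.15070598e-01,  3.59494917e-01,  1.51142899e+00,  1.02682154e-05,
        1.27252079e+00, -1.15121932e-01]), 'qd': array([ 8.79805104e-04, -8.99365225e-04, -1.87037566e-04, -2.19826385e-03,
        1.41180109e-03,  3.67621772e-05]), 'effort': array([-2.01257943e-03, -5.15376234e+01, -2.70722097e+01,  6.73234044e-02,
        3.48843460e-02, -1.61260368e-04]), 'tool_pos': array([5.99283804e-01, 9.66093809e-05, 2.12816944e-01]), 'orientation': array([-2.22035692e+00, -2.22046418e+00,  1.79434745e-03]), 'contact_force': array([-0.14498461,  0.79709498, -0.52609384]), 'torque': array([-0.06259403, -0.0202646 , -0.02876346]), 'finger_gap': 0.9968364182083403}
scene [-0.10944047  0.88973979  0.96043561] [-1.10981114  2.44881539 -0.91946998] 452.9428375023709
insulator 0.74 [318 156 346 202] [0.391 0.176 0.016]
deck 0.83 [206 112 283 197] [0.606 0.302 0.015]
clamp_jaw 0.78 [262 111 286 132] [0.63  0.191 0.087]
clamp_jaw 0.66 [181 247 294 285] [0.367 0.55  0.001]
can_orange 0.65 [165 151 203 236] [0.535 0.567 0.087]
hammer 0.89 [183 245 291 284] [0.371 0.548 0.001]
hammer 0.54 [318 156 346 201] [0.392 0.174 0.019]
driver_red 0.65 [311 202 363 248] [0.285 0.273 0.002]
side [0.06075913 1.16612017 0.62177333] [-0.54755095  2.46682861 -1.42168699] 424.5084501708473
insulator 0.73 [307 171 318 209] [0.383 0.22  0.046]
deck 0.66 [199 138 241 223] [0.612 0.3   0.063]
clamp_jaw 0.81 [226 140 247 167] [0.632 0.191 0.087]
clamp_jaw 0.67 [202 136 246 224] [0.61  0.286 0.059]
can_orange 0.67 [165 155 207 269] [0.541 0.575 0.093]
can_orange 0.59 [324 202 348 243] [0.288 0.288 0.002]
hammer 0.75 [200 244 330 290] [0.384 0.513 0.002]
driver_red 0.76 [324 219 343 242] [0.281 0.335 0.019]
driver_red 0.16 [221 140 244 167] [0.638 0.192 0.081]
```

View pics/scene0.png

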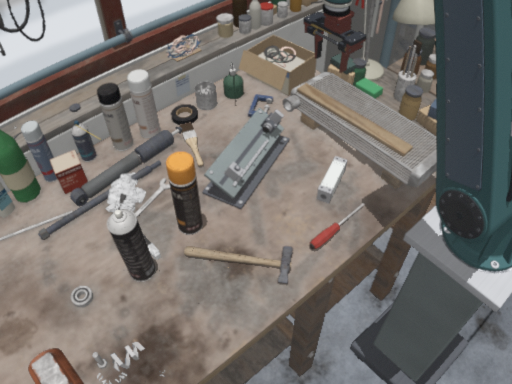

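```bash
python3 - <<'E'
from h import *
d=np.load("scene.npz"); X=d["X"];f=d["f"]
# insulator top
b=X[150:208,310:352].reshape(-1,3); t=b[(b[:,2]>.035)&(b[:,2]<.055)]
r=cv2.minAreaRect((t[:,:2]*1000).astype(np.float32)); print("ins top",len(t),t[:,2].mean(),r)
# deck: RANSAC-free: points in box w/ normal tilt 30
b=X[105:200,200:290].reshape(-1,3); b=b[~np.isnan(b[:,0])&(b[:,2]>.02)&(b[:,2]<.1)]
rng=np.random.default_rng(0);best=0
for _ in range(1500):
    q=b[rng.choice(len(b),3,False)]; n=np.cross(q[1]-q[0],q[2]-q[0]); L=np.linalg.norm(n)
    if L<1e-5: continue
    n/=L; n*=np.sign(n[2])
    if abs(n[2]-.866)>.03: continue
    k=abs((b-q[0])@n)<.003
    if k.sum()>best: best=k.sum();K=k
q=b[K];c=q.mean(0);n=np.linalg.svd(q-c)[2][2];n*=np.sign(n[2]);print(best,c,n, "tilt",np.degrees(np.arccos(n[2])))
ux=np.array([-n[0],-n[1],0]);ux=ux-n*(ux@n);ux/=np.linalg.norm(ux);uy=np.cross(n,ux);print(ux,uy)
a=b-c; P=np.c_[a@ux,a@uy,a@n]
print("deck ext",np.percentile(P[K],[1,50,99],axis=0))
E
```

```text
ins top 551 0.04548938958806161 ((398.1151123046875, 180.93115234375), (39.833316802978516, 143.5208740234375), 22.351240158081055)
2134 [0.60850759 0.32067038 0.07048232] [-0.45958097 -0.17424303  0.87087582] tilt 29.439424132585806
[0.8143142  0.30873466 0.4915031 ] [-3.54510542e-01  9.35052018e-01  2.77555756e-17]
deck ext [[-5.22948130e-02 -2.33489565e-01 -2.92444136e-03]
 [ 4.48110887e-03  6.90187338e-04  9.17663799e-06]
 [ 4.52158941e-02  1.40784246e-01  2.85987384e-03]]
```

The overview shows the cradle at (245,155), jaw end at (270,122), insulator at (333,177); the boxes agree. I'll go over the deck, tool normal to it, and look with the wrist camera.

```bash
python3 -m creep '[[[0.04,-0.015,-0.006],[0,0,-5.2],0],[[0.05,-0.018,-0.008],[0,0,-5.2],0],[[0.035,-0.03,-0.008],[0,0,-5.2],0],[[0.035,-0.03,-0.008],[0,0,-5.2],0],[[0.035,-0.03,-0.008],[-7.5,0,0],0],[[0.025,-0.03,-0.02],[-7.5,0,0],0],[[0,0,0],[-7.5,0,0],0],[[0,0,0],[-7.5,0,0],0]]'
python3 - <<'E'
from h import *
s=manip.get_state();print(s["tool_pos"]); print(R.from_rotvec(s["orientation"]).as_matrix().round(3))
p=optics.grab_frame("wrist");save(p,"w1.png");np.savez("w1.npz",X=cloud(p),f=p["frame"]);print(p["xyz"],R.from_rotvec(p["orientation"]).as_matrix().round(2))
for t in ["deck","clamp_jaw","insulator","nose_root","push_tab"]:
    for r in spotter.recognise(t,p)[:2]: print(t,r["score"],np.round(r["box"]))
E
```

```text
clock: 1.7
tool_pos: [0.4085, 0.1771, 0.2688]
orientation: [1.574, 2.284, 0.619]
contact_force: [-0.1, -0.0, 0.2]
finger_gap: 0.998
[0.40849838 0.17710086 0.26875044]
[[-0.356  0.806  0.473]
 [ 0.934  0.308  0.179]
 [-0.001  0.506 -0.863]]
[0.29938298 0.21609673 0.41760314] [[ 0.81  0.21  0.55]
 [ 0.31 -0.95 -0.09]
 [ 0.51  0.24 -0.83]]
deck 0.61 [280.  13. 354. 214.]
clamp_jaw 0.79 [296. 171. 330. 214.]
insulator 0.63 [127. 105. 175. 218.]
push_tab 0.34 [ 53.   0. 103. 144.]
```

View pics/w1.png

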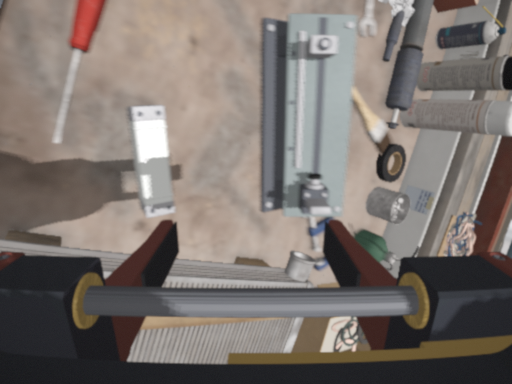

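The picture shows the insulator at (153,160), the deck at (320,115), the lip strip at x≈300 (rows 30–167), the stop at (322,44) and the jaw at (313,193). Now I'll fit the deck frame and the insulator pose from this cloud.

```bash
cat > fit.py <<'E'
from h import *
d=np.load("w1.npz"); X=d["X"]
b=X[95:225,120:185].reshape(-1,3); t=b[(b[:,2]>.036)&(b[:,2]<.056)]
print("ins",len(t),np.median(t[:,2]),cv2.minAreaRect((t[:,:2]*1000).astype(np.float32)))
b=X[5:232,255:360].reshape(-1,3); b=b[~np.isnan(b[:,0])&(b[:,2]>.02)&(b[:,2]<.17)]
rng=np.random.default_rng(0);best=0
for _ in range(2000):
    q=b[rng.choice(len(b),3,False)]; n=np.cross(q[1]-q[0],q[2]-q[0]); L=np.linalg.norm(n)
    if L<1e-5: continue
    n/=L; n*=np.sign(n[2])
    if abs(n[2]-.866)>.03: continue
    k=abs((b-q[0])@n)<.002
    if k.sum()>best: best=k.sum();K=k
q=b[K];c=q.mean(0);n=np.linalg.svd(q-c)[2][2];n*=np.sign(n[2]);print(best,c,n,"tilt",np.degrees(np.arccos(n[2])))
def frame(psi):
    ux=np.array([np.cos(psi)*n[2],np.sin(psi)*n[2],0]);ux[2]=-(ux[:2]@n[:2])/n[2];ux/=np.linalg.norm(ux)
    return ux,np.cross(n,ux)
# yaw from deck plate rectangle
ux,uy=frame(np.arctan2(-n[1],-n[0]))
P=np.c_[(b-c)@ux,(b-c)@uy,(b-c)@n]
r=cv2.minAreaRect((P[K&(abs(P[:,0])<.08)][:,:2]*1000).astype(np.float32));print("rect",r,"uy yaw",np.degrees(np.arctan2(uy[1],uy[0])))
lip=P[(P[:,2]>.004)&(P[:,2]<.009)&(abs(P[:,1])<.08)&(P[:,0]<0)]
print("lip n",len(lip),np.percentile(lip,[5,50,95],axis=0).round(4),"slope",np.polyfit(lip[:,1],lip[:,0],1))
for lo,hi in((.033,.043),(.015,.03),(.070,.082)):
    for s in(1,-1):
        m=P[(P[:,2]>lo)&(P[:,2]<hi)&(P[:,1]*s>0.03)&(abs(P[:,0])<.06)]
        if len(m)>5: print(lo,s,len(m),np.percentile(m,[3,50,97],axis=0).round(4).tolist())
print("c->x0 offset",-(c[2]-.065)/ux[2],ux,uy)
E
python3 fit.py
```

```text
ins 3436 0.04693168062439648 ((395.5132751464844, 179.78866577148438), (38.21613311767578, 139.85272216796875), 22.818647384643555)
10145 [0.60394042 0.32291874 0.07023923] [-0.46759865 -0.17933547  0.8655578 ] tilt 30.053540686861055
rect ((-0.9772300720214844, -16.578399658203125), (100.36714935302734, 310.30767822265625), 0.14182578027248383) uy yaw 110.98303503442331
lip n 571 [[-0.0342 -0.0712  0.0045]
 [-0.0306  0.0034  0.0059]
 [-0.0267  0.0738  0.0074]] slope [-0.00141376 -0.03047523]
0.033 1 407 [[-0.0245, 0.0773, 0.0351], [-0.0092, 0.0876, 0.0403], [0.0097, 0.1003, 0.0421]]
0.033 -1 433 [[-0.0262, -0.1501, 0.034], [-0.011, -0.1217, 0.0365], [0.0117, -0.0981, 0.0415]]
0.015 1 76 [[-0.0249, 0.0768, 0.0163], [-0.0221, 0.0781, 0.0224], [0.0074, 0.0982, 0.0292]]
0.015 -1 168 [[-0.0268, -0.1469, 0.0163], [-0.0132, -0.1069, 0.0257], [0.0082, -0.0928, 0.0299]]
0.07 -1 172 [[-0.021, -0.1372, 0.0705], [-0.0079, -0.1313, 0.0758], [0.0057, -0.1269, 0.0772]]
c->x0 offset -0.010461528005692179 [0.80815963 0.30994889 0.50080905] [-0.35809151  0.9336865   0.        ]
```

Deck plate fits 100 x 310 mm at 30.05°, insulator top 38 x 140 at 47 mm: consistent. Going down to the insulator.

```bash
python3 -m creep '[[[0,0,0],[7.5,0,0],0.2],[[0,0,0],[7.5,0,0],0.2],[[0,0,0],[7.5,0,0],0.2],[[0,0,0],[7.5,0,-2],0.2],[[0.0076,-0.0104,0.04],[0,0,0],0.2],[[0,0,0.05],[0,0,0],0.2],[[0,0,0.05],[0,0,0],0.2],[[0,0,0],[0,0,0],0.2]]' 25
python3 - <<'E'
from h import *
s=manip.get_state();print(s["tool_pos"]); print(R.from_rotvec(s["orientation"]).as_matrix().round(4))
p=optics.grab_frame("wrist");save(p,"w2.png")
X=cloud(p)
for r in spotter.recognise("insulator",p)[:2]: print(r["score"],np.round(r["box"]))
b=X[:300].reshape(-1,3);m=(b[:,2]>.038)&(b[:,2]<.055)&(np.hypot(b[:,0]-.396,b[:,1]-.18)<.085);t=b[m]
print(len(t),np.median(t[:,2]),cv2.minAreaRect((t[:,:2]*1000).astype(np.float32)))
E
```

```text
clock: 3.0
tool_pos: [0.3952, 0.179, 0.1249]
orientation: [-1.737, -2.614, 0.012]
contact_force: [-0.4, -0.3, 0.7]
finger_gap: 0.8
[0.39517075 0.17902902 0.12494409]
[[-0.3874  0.9219 -0.0068]
 [ 0.9219  0.3874 -0.0047]
 [-0.0017 -0.0081 -1.    ]]
0.62 [233. 111. 279. 262.]
6231 0.04689098450572121 ((395.6637878417969, 179.7505340576172), (37.731597900390625, 139.22430419921875), 22.9891414642334)
```

View pics/w2.png

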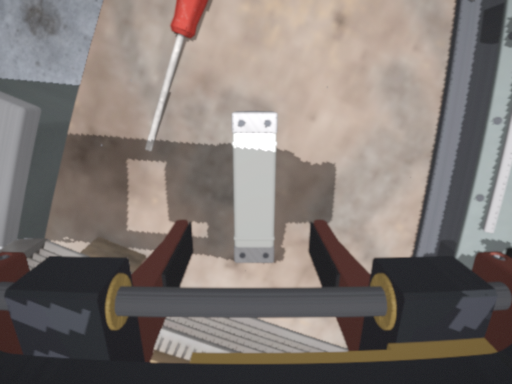

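Insulator centred at (255,187) midway between the fingers. Descending and gripping at 25 N.

```bash
python3 -m creep '[[[0,0,0.045],[0,0,0],0.3],[[0.0007,0,0.035],[0,0,0],0.45],[[0,0,0.009],[0,0,0],0.5],[[0,0,0],[0,0,0],0.55],[[0,0,0],[0,0,0],0.6],[[0,0,0],[0,0,0],0.7],[[0,0,0],[0,0,0],0.8],[[0,0,0],[0,0,0],0.8]]' 25; python3 -c "
from h import *
print(manip.get_state()['tool_pos'])"
```

```text
clock: 4.1
tool_pos: [0.3962, 0.1799, 0.0388]
orientation: [1.738, 2.615, -0.002]
contact_force: [-1.7, -0.4, 0.9]
finger_gap: 0.202
[0.39623057 0.17992924 0.03880078]
```

```bash
python3 - <<'E'
from h import *
p=optics.grab_frame("wrist");save(p,"w3.png");s=manip.get_state();print(s["finger_gap"],s["contact_force"])
E
```

```text
0.20165327197444116 [-0.00310475  0.53458499 -0.54586692]
```

View pics/w3.png

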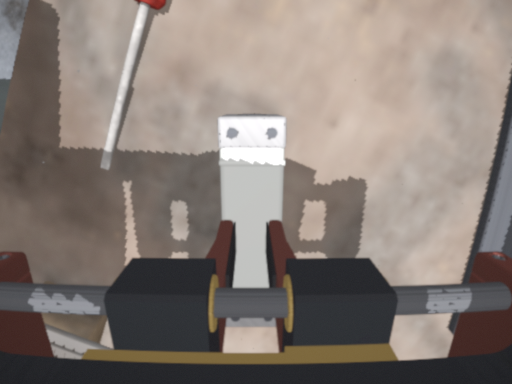

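```bash
python3 - <<'E'
from h import *
p=optics.grab_frame("wrist");X=cloud(p);s=manip.get_state()
T=R.from_rotvec(s["orientation"]).as_matrix()
def loc(u,v): return ((X[v,u]-s["tool_pos"])@T*1000).round(0)
for u,v in [(250,180),(250,230),(250,270),(228,180),(278,180),(205,180),(228,235),(222,240),(275,240),(282,245),(226,228),(274,228),(250,300),(250,320),(240,320)]: print(u,v,loc(u,v),X[v,u].round(3))
E
```

```text
250 180 [34. -2. -7.] [0.382 0.21  0.046]
250 230 [ 2. -2. -7.] [0.394 0.181 0.046]
250 270 [-25.  -2.  -9.] [0.404 0.157 0.047]
228 180 [ 34. -14.  -9.] [0.37  0.206 0.047]
278 180 [34. 14. -8.] [0.396 0.217 0.046]
205 180 [ 22. -35.  38.] [0.355 0.187 0.001]
228 235 [ 10. -13. -32.] [0.38  0.184 0.071]
222 240 [ 10. -16. -37.] [0.378 0.183 0.075]
275 240 [ 10.  11. -38.] [0.402 0.194 0.077]
282 245 [ 11.  14. -45.] [0.404 0.195 0.083]
226 228 [ 10. -15. -23.] [0.378 0.184 0.062]
274 228 [ 10.  11. -23.] [0.403 0.194 0.062]
250 300 [  26.   -2. -107.] [0.384 0.204 0.146]
250 320 [-63.  -2.  -9.] [0.419 0.122 0.048]
240 320 [-63.  -9.  -9.] [0.413 0.118 0.047]
```

```bash
python3 - <<'E'
from h import *
a=optics.grab_frame("scene");b=optics.grab_frame("side")
ca=cv2.resize(a["frame"][130:230,290:390],(400,400),interpolation=cv2.INTER_CUBIC)
cb=cv2.resize(b["frame"][140:240,260:360],(400,400),interpolation=cv2.INTER_CUBIC)
cv2.imwrite("pics/ss.png",np.hstack([ca,cb])[...,::-1])
E
```

```text
(no output)
```

View pics/ss.png

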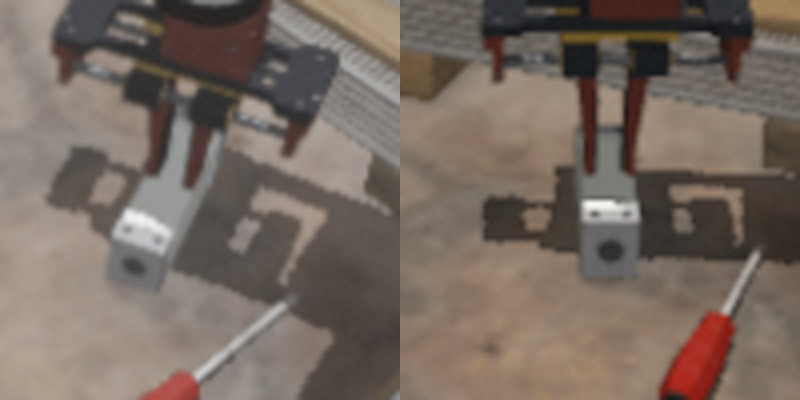

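The pads show inside the bar's outline (gap 18 mm against a 38 mm bar) with no contact force, which is unexpected. I'll close on in small steps at 20 N to see where the fingers stop.

```bash
python3 -m creep '[[[0,0,0],[0,0,0],0.85],[[0,0,0],[0,0,0],0.9],[[0,0,0],[0,0,0],0.9]]' 20;  python3 -m creep '[[[0,0,0],[0,0,0],0.4],[[0,0,0],[0,0,0],0.4],[[0,0,0],[0,0,0],0.4]]' 20
python3 - <<'E'
from h import *
p=optics.grab_frame("wrist");save(p,"w4.png")
X=cloud(p)
b=X[:225].reshape(-1,3);m=(b[:,2]>.038)&(b[:,2]<.055)&(np.hypot(b[:,0]-.396,b[:,1]-.18)<.085);t=b[m]
print(len(t),np.median(t[:,2]),cv2.minAreaRect((t[:,:2]*1000).astype(np.float32)))
E
```

```text
clock: 4.68
tool_pos: [0.3961, 0.1799, 0.0385]
orientation: [1.738, 2.615, -0.002]
contact_force: [-0.2, -0.8, 0.1]
finger_gap: 0.098
clock: 5.05
tool_pos: [0.3962, 0.1799, 0.0385]
orientation: [1.738, 2.615, -0.002]
contact_force: [-0.2, -0.1, -0.3]
finger_gap: 0.403
7107 0.046940289069806435 ((379.5880126953125, 214.09078979492188), (52.753265380859375, 64.41609954833984), 24.17902183532715)
```

```bash
python3 - <<'E'
from h import *
X=np.load("w1.npz")["X"]
T=R.from_rotvec([1.574,2.284,.619]).as_matrix();P=(X-[.4085,.1771,.26875])@T*1000
for v in range(214,262,4): print(v,[P[v,u].round(0).tolist() for u in (160,172,176,178,325,327,330,338)])
# now: fingers at 0.4
p=optics.grab_frame("wrist");s=manip.get_state();X=cloud(p);Q=(X-s["tool_pos"])@R.from_rotvec(s["orientation"]).as_matrix()*1000
m=(Q[...,2]>-60)&(Q[...,2]<60)&(abs(Q[...,0])<13)&(abs(Q[...,1])<60)
for z in range(-60,45,5):
    k=m&(Q[...,2]>z)&(Q[...,2]<=z+5)
    y=Q[k][:,1]
    if k.sum(): print(z,k.sum(),"y-",np.percentile(y[y<0],[0,100]).round() if (y<0).any() else "", "y+",np.percentile(y[y>0],[0,100]).round() if (y>0).any() else "")
E
```

```text
214 [[-61.0, -119.0, 188.0], [-82.0, -119.0, 241.0], [-82.0, -113.0, 243.0], [-83.0, -111.0, 246.0], [-101.0, 125.0, 290.0], [-101.0, 129.0, 290.0], [-100.0, 133.0, 288.0], [-101.0, 147.0, 290.0]]
218 [[-84.0, -134.0, 231.0], [-87.0, -119.0, 240.0], [-89.0, -114.0, 244.0], [-90.0, -111.0, 246.0], [-145.0, 152.0, 385.0], [-146.0, 156.0, 387.0], [-146.0, 162.0, 387.0], [-160.0, 191.0, 423.0]]
222 [[11.0, -53.0, -16.0], [10.0, -46.0, -14.0], [9.0, -45.0, -12.0], [-97.0, -112.0, 246.0], [9.0, 43.0, -12.0], [-153.0, 155.0, 382.0], [11.0, 45.0, -16.0], [10.0, 50.0, -16.0]]
226 [[11.0, -51.0, -22.0], [9.0, -45.0, -18.0], [6.0, -45.0, -11.0], [-102.0, -112.0, 244.0], [7.0, 43.0, -13.0], [9.0, 43.0, -18.0], [9.0, 45.0, -19.0], [10.0, 48.0, -22.0]]
230 [[11.0, -49.0, -28.0], [8.0, -45.0, -21.0], [5.0, -45.0, -13.0], [-110.0, -113.0, 246.0], [5.0, 43.0, -14.0], [7.0, 43.0, -18.0], [9.0, 43.0, -24.0], [10.0, 47.0, -27.0]]
234 [[11.0, -48.0, -32.0], [6.0, -45.0, -22.0], [2.0, -45.0, -13.0], [-116.0, -113.0, 245.0], [3.0, 43.0, -16.0], [4.0, 43.0, -19.0], [7.0, 43.0, -25.0], [11.0, 45.0, -33.0]]
2
[... 855 characters left out ...]
, [4.0, 43.0, -41.0]]
258 [[4.0, -44.0, -46.0], [-6.0, -44.0, -27.0], [-10.0, -44.0, -20.0], [-129.0, -102.0, 194.0], [-11.0, 43.0, -19.0], [-8.0, 43.0, -24.0], [-5.0, 43.0, -30.0], [2.0, 43.0, -42.0]]
-60 404 y- [-33. -21.] y+ [18. 30.]
-55 373 y- [-32. -21.] y+ [18. 29.]
-50 330 y- [-32. -21.] y+ [18. 28.]
-45 298 y- [-32. -21.] y+ [18. 28.]
-40 258 y- [-30. -21.] y+ [18. 27.]
-35 236 y- [-30. -21.] y+ [18. 27.]
-30 199 y- [-30. -21.] y+ [18. 27.]
-25 197 y- [-30. -21.] y+ [18. 27.]
-20 178 y- [-30. -21.] y+ [18. 27.]
-15 145 y- [-30. -12.] y+ [ 6. 27.]
-10 2317 y- [-22.  -1.] y+ [ 0. 20.]
-5 7 y- [-19. -19.] y+ [18. 18.]
30 2 y- [-48. -48.] y+ [43. 43.]
35 2985 y- [-60. -23.] y+ [23. 60.]
```

View pics/w4.png

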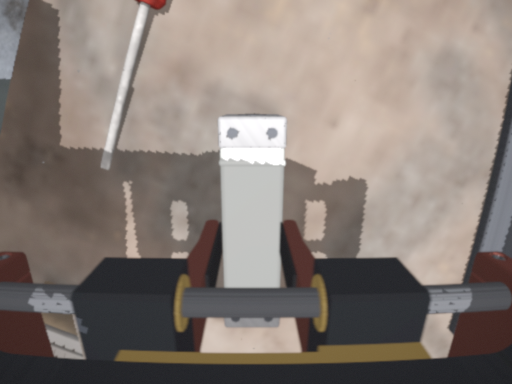

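The fingertips measured in the camera end at tool z ≈ -11 mm, in tilted and upright poses alike, not +25 mm as stated. So the reported TCP is about 36 mm ahead of where the text puts it, and the fingers closed just above the bar without touching it. I'll open and descend that much more, watching the force.

```bash
python3 -m creep '[[[0,0,0],[0,0,0],0.2],[[0,0,0],[0,0,0],0.2],[[0,-0.001,0.018],[0,0,0],0.2],[[0,0,0.014],[0,0,0],0.25],[[0,0,0.004],[0,0,0],0.4],[[0,0,0],[0,0,0],0.45]]' 25; python3 -m creep '[[[0,0,0],[0,0,0],0.5],[[0,0,0],[0,0,0],0.55],[[0,0,0],[0,0,0],0.6],[[0,0,0],[0,0,0],0.7],[[0,0,0],[0,0,0],0.7]]' 25
```

```text
clock: 5.9
tool_pos: [0.3952, 0.1794, 0.0025]
orientation: [1.738, 2.615, -0.003]
contact_force: [0.4, -0.3, -0.5]
finger_gap: 0.569
clock: 6.52
tool_pos: [0.3963, 0.1798, 0.003]
orientation: [1.737, 2.614, 0.0]
contact_force: [1.7, 0.9, 5.8]
finger_gap: 0.43
```

Gripped at 0.43 (= 38 mm). Lift and carry.

```bash
python3 -m creep '[[[0,0,-0.01],[0,0,0],0.7],[[0,0,-0.03],[0,0,0],0.7],[[0,0,-0.04],[0,0,0],0.7],[[0,0,-0.04],[0,0,0],0.7],[[0,0.01,-0.04],[0,0,0],0.7],[[0.005,0.02,-0.03],[0,0,0],0.7],[[0.01,0.04,-0.007],[0,0,0],0.7],[[0.01,0.04,0],[0,0,0],0.7]]'; python3 -m creep '[[[0.01,0.04,0],[0,0,0.9],0.7],[[0.01,0.04,0],[0,0,0.8],0.7],[[0,0.02,0],[-5,0,0],0.7],[[0,0,0],[-5,0,0],0.7],[[0,0,0],[-5,0,0],0.7],[[0,0,0],[-5,0,0],0.7],[[0,0,0],[-5,0,0],0.7],[[0,0,0],[-5,0,0],0.7]]'
cat >> h.py <<'E'
c=np.array([.60394,.32292,.07024]);n=np.array([-.46760,-.17934,.86556])
psi=np.radians(21.1);ux=np.array([np.cos(psi),np.sin(psi),0]);ux-=n*(ux@n);ux/=np.linalg.norm(ux);uy=np.cross(n,ux)
D=c-.0075*ux-.0075*uy; DM=np.c_[ux,uy,n]
def dk(p): return ((p-D)@DM*1000).round(1)
def show():
    s=manip.get_state();T=R.from_rotvec(s["orientation"]).as_matrix()
    W=np.c_[uy,ux,-n]
    print("tcp in deck mm",dk(s["tool_pos"]),"F deck",(s["contact_force"]@DM).round(2),"gap",round(s["finger_gap"],3),"clock",round(s["clock"],2))
    print("turn needed, tool axes deg",np.degrees(R.from_matrix(T.T@W).as_rotvec()).round(2))
E
python3 - <<'E'
from h import *
show()
p=optics.grab_frame("wrist");save(p,"w5.png");np.savez("w5.npz",X=cloud(p))
E
```

```text
clock: 7.52
tool_pos: [0.487, 0.2459, 0.2006]
orientation: [1.738, 2.615, -0.002]
contact_force: [0.5, -0.0, -2.9]
finger_gap: 0.432
clock: 8.52
tool_pos: [0.57, 0.3009, 0.1987]
orientation: [1.572, 2.293, 0.612]
contact_force: [-0.5, 0.2, -2.2]
finger_gap: 0.431
tcp in deck mm [ 37.6  -1.  131. ] F deck [-1.43  0.34 -1.76] gap 0.431 clock 8.53
turn needed, tool axes deg [-0.08  0.06  0.03]
```

View pics/w5.png

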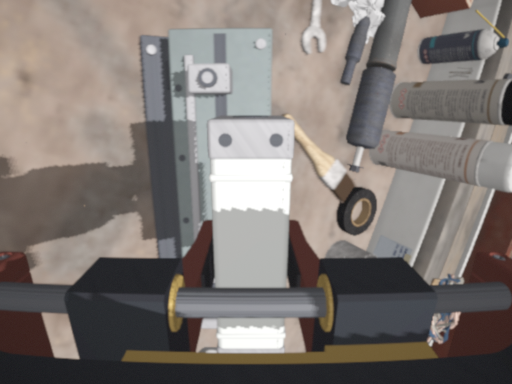

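The bar is held at (252,200), with the lip at x≈190 and the stop at (209,78). A quick check of the bar, lip and stop in my deck frame from this view:

```bash
python3 - <<'E'
from h import *
X=np.load("w5.npz")["X"];Q=(X-D)@DM*1000
def st(name,m): 
    if m.sum()>5: print(name,m.sum(),np.percentile(Q[m],[2,50,98],axis=0).round(1).tolist())
st("deck",(abs(Q[...,2])<4)&(Q[...,1]>-20)&(Q[...,1]<140)&(abs(Q[...,0])<60))
lp=(Q[...,2]>4)&(Q[...,2]<9)&(Q[...,1]>-20)&(Q[...,1]<95)&(Q[...,0]<-8)&(Q[...,0]>-40)
st("lip",lp)
st("stop",(Q[...,2]>34)&(Q[...,2]<46)&(Q[...,1]>60)&(abs(Q[...,0])<40))
bar=(Q[...,2]>150)&(Q[...,2]<190)&(Q[...,1]>15)&(Q[...,1]<100)
bar[:, :200]=False; bar[:,300:]=False; bar[205:]=False
st("bartop",bar)
q=Q[bar];C=np.c_[q[:,:2],np.ones(len(q))];print("bar plane slope",np.linalg.lstsq(C,q[:,2],rcond=None)[0])
print("lip end y",np.nanmax(Q[(Q[...,2]>4)&(Q[...,2]<9)&(Q[...,0]<-15)&(Q[...,0]>-30)][:,1]))
E
```

```text
deck 8596 [[-42.1, -12.6, -1.7], [-4.4, 89.3, -0.1], [54.5, 138.5, 1.8]]
lip 849 [[-27.0, -17.4, 4.4], [-23.1, 36.6, 5.8], [-19.3, 89.0, 7.4]]
stop 1041 [[-16.4, 84.9, 34.8], [2.2, 96.1, 40.3], [18.0, 108.3, 45.9]]
bartop 7335 [[19.3, 31.0, 171.3], [36.9, 51.4, 175.8], [54.7, 68.8, 177.2]]
bar plane slope [ 3.71086583e-04 -2.07314894e-02  1.76527371e+02]
lip end y 121.10151636218603
```

All agrees (lip inner face at deck x -19.3, stop face ≈ y 84.5, bar centred). Going down to about 12 mm above the deck, 2 mm upslope of the lip contact.

```bash
python3 -m creep '[[[0,-0.018,0.02],[0,0,0],0.7],[[0,-0.0167,0.03],[0,0,0],0.7],[[0,0,0.03],[0,0,0],0.7],[[0,0,0.025],[0,0,0],0.7],[[0,0,0.012],[0,0,0],0.7],[[0,0,0],[0,0,0],0.7]]'; python3 -c "
from h import *
show()"
```

```text
clock: 9.32
tool_pos: [0.598, 0.3113, 0.0798]
orientation: [1.573, 2.294, 0.609]
contact_force: [0.9, -0.1, -2.2]
finger_gap: 0.427
tcp in deck mm [ 3.8 -1.2 13.1] F deck [-0.46 -0.42 -2.29] gap 0.427 clock 9.32
turn needed, tool axes deg [-0.22  0.06  0.03]
```

```bash
python3 -m creep '[[[0,0,0.003],[0,0,0],0.7],[[0,0,0.002],[0,0,0],0.7],[[0,0,0.002],[0,0,0],0.7],[[0,0,0.001],[0,0,0],0.7],[[0,0,0],[0,0,0],0.7]]'; python3 -c "
from h import *
show()"; python3 -m creep '[[[0,0,0.001],[0,0,0],0.7],[[0,0,0],[0,0,0],0.7]]'; python3 -c "
from h import *
show()"
```

```text
clock: 9.95
tool_pos: [0.6022, 0.3131, 0.0738]
orientation: [1.572, 2.292, 0.612]
contact_force: [-0.0, 0.4, -2.5]
finger_gap: 0.43
tcp in deck mm [ 4.8 -1.1  5.7] F deck [-1.11  0.4  -2.21] gap 0.43 clock 9.95
turn needed, tool axes deg [-0.06  0.05  0.02]
clock: 10.2
tool_pos: [0.6027, 0.3132, 0.0729]
orientation: [1.572, 2.292, 0.612]
contact_force: [-0.1, -0.5, -1.9]
finger_gap: 0.435
tcp in deck mm [ 4.8 -1.1  4.6] F deck [-1.16 -0.44 -1.51] gap 0.435 clock 10.2
turn needed, tool axes deg [-0.06  0.05  0.03]
```

```bash
for i in 1; do :; done; python3 -m creep '[[[0,0,0.001],[0,0,0],0.7],[[0,0,0],[0,0,0],0.7]]'; python3 -c "
from h import *
show()"; python3 -m creep '[[[0,0,0.0007],[0,0,0],0.7],[[0,0,0],[0,0,0],0.7]]'; python3 -c "
from h import *
show()"
```

```text
clock: 10.45
tool_pos: [0.6032, 0.3134, 0.072]
orientation: [1.572, 2.292, 0.612]
contact_force: [0.4, -0.1, -3.0]
finger_gap: 0.43
tcp in deck mm [ 4.8 -1.1  3.6] F deck [-1.2  -0.19 -2.75] gap 0.43 clock 10.45
turn needed, tool axes deg [-0.06  0.06  0.03]
clock: 10.7
tool_pos: [0.6035, 0.3135, 0.0714]
orientation: [1.572, 2.292, 0.612]
contact_force: [0.2, 0.5, -2.1]
finger_gap: 0.432
tcp in deck mm [ 4.8 -1.1  2.9] F deck [-0.73  0.41 -2.05] gap 0.432 clock 10.7
turn needed, tool axes deg [-0.06  0.06  0.02]
```

```bash
python3 -m creep '[[[0,0,0.0006],[0,0,0],0.7],[[0,0,0],[0,0,0],0.7]]'; python3 -c "
from h import *
show()"
```

```text
clock: 10.95
tool_pos: [0.6038, 0.3136, 0.0709]
orientation: [1.572, 2.292, 0.612]
contact_force: [-0.1, 0.0, -2.6]
finger_gap: 0.433
tcp in deck mm [ 4.8 -1.1  2.3] F deck [-1.39  0.06 -2.15] gap 0.433 clock 10.95
turn needed, tool axes deg [-0.06  0.06  0.03]
```

```bash
python3 -m creep '[[[0,0,0.0006],[0,0,0],0.7],[[0,0,0],[0,0,0],0.7]]'; python3 -c "
from h import *
show()"; python3 -m creep '[[[0,0,0.0006],[0,0,0],0.7],[[0,0,0],[0,0,0],0.7]]'; python3 -c "
from h import *
show()"
```

```text
clock: 11.2
tool_pos: [0.6042, 0.3138, 0.0705]
orientation: [1.572, 2.292, 0.612]
contact_force: [-0.0, 0.9, -2.7]
finger_gap: 0.428
tcp in deck mm [ 5.  -1.1  1.8] F deck [-1.11  0.89 -2.52] gap 0.428 clock 11.2
turn needed, tool axes deg [-0.07  0.06  0.02]
clock: 11.45
tool_pos: [0.6045, 0.3139, 0.0701]
orientation: [1.572, 2.293, 0.612]
contact_force: [-0.8, -0.4, -2.1]
finger_gap: 0.429
tcp in deck mm [ 5.  -1.1  1.3] F deck [-1.82 -0.11 -1.34] gap 0.429 clock 11.45
turn needed, tool axes deg [-0.09  0.06  0.03]
```

```bash
python3 -m creep '[[[0,0,0.0006],[0,0,0],0.7],[[0,0,0],[0,0,0],0.7]]'; python3 -c "
from h import *
show()"; python3 -m creep '[[[0,0,0.0004],[0,0,0],0.7],[[0,0,0],[0,0,0],0.7]]'; python3 -c "
from h import *
show()"
```

```text
clock: 11.7
tool_pos: [0.6047, 0.314, 0.0698]
orientation: [1.572, 2.293, 0.611]
contact_force: [-1.1, 0.2, -1.0]
finger_gap: 0.435
tcp in deck mm [ 5.2 -1.1  0.9] F deck [-1.34  0.59 -0.4 ] gap 0.435 clock 11.7
turn needed, tool axes deg [-0.1   0.06  0.03]
clock: 11.95
tool_pos: [0.6047, 0.314, 0.0698]
orientation: [1.572, 2.293, 0.612]
contact_force: [-5.1, -1.6, 4.5]
finger_gap: 0.431
tcp in deck mm [ 5.1 -1.1  0.8] F deck [-2.31  0.34  6.58] gap 0.431 clock 11.95
turn needed, tool axes deg [-0.09  0.06  0.03]
```

Flat on the deck with about 8 N. Now I'll slide it down to the lip.

```bash
python3 -m creep '[[[0,-0.0015,-0.0004],[0,0,0],0.7],[[0,-0.0015,0],[0,0,0],0.7],[[0,0,0],[0,0,0],0.7]]'; python3 -c "
from h import *
show()"; python3 -m creep '[[[0,-0.001,0],[0,0,0],0.7],[[0,0,0],[0,0,0],0.7]]'; python3 -c "
from h import *
show()"
```

```text
clock: 12.32
tool_pos: [0.6026, 0.3133, 0.0689]
orientation: [1.573, 2.294, 0.609]
contact_force: [1.1, 0.7, -2.0]
finger_gap: 0.432
tcp in deck mm [ 2.8 -1.   1.2] F deck [ 0.08  0.22 -2.38] gap 0.432 clock 12.32
turn needed, tool axes deg [-0.24  0.07  0.02]
clock: 12.58
tool_pos: [0.602, 0.3131, 0.0689]
orientation: [1.573, 2.294, 0.608]
contact_force: [0.5, 0.5, -2.1]
finger_gap: 0.431
tcp in deck mm [ 2.2 -1.   1.5] F deck [-0.53  0.35 -2.16] gap 0.431 clock 12.57
turn needed, tool axes deg [-0.26  0.07  0.02]
```

```bash
python3 -m creep '[[[0,-0.001,0.0003],[0,0,0],0.7],[[0,0,0],[0,0,0],0.7]]'; python3 -c "
from h import *
show()"; python3 -m creep '[[[0,-0.001,0.0002],[0,0,0],0.7],[[0,0,0],[0,0,0],0.7]]'; python3 -c "
from h import *
show()"
```

```text
clock: 12.82
tool_pos: [0.6015, 0.313, 0.0685]
orientation: [1.574, 2.295, 0.607]
contact_force: [-0.6, 0.3, -3.8]
finger_gap: 0.434
tcp in deck mm [ 1.6 -0.9  1.5] F deck [-2.28  0.51 -3.08] gap 0.434 clock 12.82
turn needed, tool axes deg [-0.31  0.08  0.02]
clock: 13.08
tool_pos: [0.6009, 0.3128, 0.0683]
orientation: [1.574, 2.295, 0.606]
contact_force: [-0.2, -0.2, -2.0]
finger_gap: 0.434
tcp in deck mm [ 0.9 -0.9  1.5] F deck [-1.18 -0.1  -1.61] gap 0.434 clock 13.07
turn needed, tool axes deg [-0.35  0.08  0.03]
```

```bash
python3 -m creep '[[[0,-0.0008,0],[0,0,0],0.7],[[0,0,0],[0,0,0],0.7]]'; python3 -c "
from h import *
show()"
```

```text
clock: 13.32
tool_pos: [0.6004, 0.3126, 0.0682]
orientation: [1.574, 2.296, 0.606]
contact_force: [0.7, -0.3, -2.9]
finger_gap: 0.434
tcp in deck mm [ 0.4 -0.8  1.7] F deck [-1.   -0.57 -2.79] gap 0.434 clock 13.32
turn needed, tool axes deg [-0.37  0.08  0.03]
```

```bash
python3 -m creep '[[[0,-0.0007,0.0003],[-0.3,0,0],0.7],[[0,0,0],[0,0,0],0.7]]'; python3 -c "
from h import *
show()"; python3 -m creep '[[[0,-0.0007,0.0004],[0,0,0],0.7],[[0,0,0],[0,0,0],0.7]]'; python3 -c "
from h import *
show()"
```

```text
clock: 13.58
tool_pos: [0.6007, 0.3129, 0.0693]
orientation: [1.573, 2.294, 0.608]
contact_force: [0.2, -0.6, -2.0]
finger_gap: 0.432
tcp in deck mm [ 1.3 -0.6  2.5] F deck [-1.03 -0.64 -1.7 ] gap 0.432 clock 13.57
turn needed, tool axes deg [-0.27  0.1   0.03]
clock: 13.82
tool_pos: [0.6003, 0.3128, 0.0687]
orientation: [1.574, 2.295, 0.606]
contact_force: [-0.0, 0.5, -2.6]
finger_gap: 0.432
tcp in deck mm [ 0.7 -0.6  2.2] F deck [-1.17  0.47 -2.35] gap 0.432 clock 13.82
turn needed, tool axes deg [-0.33  0.1   0.02]
```

```bash
python3 -m creep '[[[0,-0.001,0.0004],[0,0,0],0.7],[[0,-0.0005,0.0002],[0,0,0],0.7],[[0,0,0],[0,0,0],0.7]]'; python3 -c "
from h import *
show()"; python3 -m creep '[[[0,-0.0007,0.0005],[0,0,0],0.7],[[0,0,0],[0,0,0],0.7]]'; python3 -c "
from h import *
show()"
```

```text
clock: 14.2
tool_pos: [0.6002, 0.3128, 0.0685]
orientation: [1.574, 2.295, 0.606]
contact_force: [1.1, 0.7, -2.0]
finger_gap: 0.433
tcp in deck mm [ 0.4 -0.6  2.1] F deck [ 0.06  0.22 -2.39] gap 0.433 clock 14.2
turn needed, tool axes deg [-0.35  0.11  0.02]
clock: 14.45
tool_pos: [0.6002, 0.3129, 0.0683]
orientation: [1.574, 2.295, 0.606]
contact_force: [1.9, 0.3, 0.3]
finger_gap: 0.429
tcp in deck mm [ 0.4 -0.5  1.8] F deck [ 1.74 -0.37 -0.7 ] gap 0.429 clock 14.45
turn needed, tool axes deg [-0.36  0.11  0.01]
```

Lip contact at x≈0.4 (Fx rising). Now settle onto the deck.

```bash
python3 -m creep '[[[0,0,0.0005],[-0.2,0,0],0.7],[[0,0,0],[0,0,0],0.7]]'; python3 -c "
from h import *
show()"; python3 -m creep '[[[0,0,0.0005],[0,0,0],0.7],[[0,0,0],[0,0,0],0.7]]'; python3 -c "
from h import *
show()"
```

```text
clock: 14.7
tool_pos: [0.6002, 0.3129, 0.0683]
orientation: [1.574, 2.295, 0.606]
contact_force: [1.1, 0.5, -1.6]
finger_gap: 0.433
tcp in deck mm [ 0.4 -0.5  1.9] F deck [ 0.25  0.09 -2.  ] gap 0.433 clock 14.7
turn needed, tool axes deg [-0.35  0.13  0.03]
clock: 14.95
tool_pos: [0.6004, 0.3131, 0.0679]
orientation: [1.574, 2.295, 0.605]
contact_force: [0.7, -0.3, -1.0]
finger_gap: 0.428
tcp in deck mm [ 0.4 -0.3  1.4] F deck [-0.   -0.52 -1.2 ] gap 0.428 clock 14.95
turn needed, tool axes deg [-0.38  0.12  0.03]
```

```bash
python3 -m creep '[[[0,-0.0002,0.0006],[0,0,0],0.7],[[0,0,0],[0,0,0],0.7]]'; python3 -c "
from h import *
show()"; python3 -m creep '[[[0,-0.0002,0.0004],[0,0,0],0.7],[[0,0,0],[0,0,0],0.7]]'; python3 -c "
from h import *
show()"
```

```text
clock: 15.2
tool_pos: [0.6006, 0.3133, 0.0675]
orientation: [1.574, 2.295, 0.605]
contact_force: [0.1, -0.2, -1.6]
finger_gap: 0.434
tcp in deck mm [ 0.4 -0.3  0.9] F deck [-0.76 -0.22 -1.41] gap 0.434 clock 15.2
turn needed, tool axes deg [-0.4   0.13  0.03]
clock: 15.45
tool_pos: [0.6006, 0.3132, 0.0675]
orientation: [1.574, 2.295, 0.605]
contact_force: [-2.3, -1.5, 3.5]
finger_gap: 0.433
tcp in deck mm [ 0.4 -0.3  0.9] F deck [-0.58 -0.6   4.36] gap 0.433 clock 15.45
turn needed, tool axes deg [-0.4   0.13  0.02]
```

Resting on the deck against the lip. Release, retreat, look.

```bash
python3 -m creep '[[[0,0,0],[0,0,0],0.55],[[0,0,0],[0,0,0],0.5],[[0,0,0],[0,0,0],0.35],[[0,0,0],[0,0,0],0.3],[[0,0,-0.02],[0,0,0],0.3],[[0,0,-0.04],[0,0,0],0.3],[[0,0,-0.05],[0,0,0],0.3],[[0,0,-0.03],[0,0,0],0.6]]'; python3 - <<'E'
from h import *
show()
p=optics.grab_frame("wrist");save(p,"w6.png");X=cloud(p);np.savez("w6.npz",X=X);Q=(X-D)@DM*1000
def st(name,m): 
    if m.sum()>5: print(name,m.sum(),np.percentile(Q[m],[2,50,98],axis=0).round(1).tolist())
bar=(Q[...,2]>42)&(Q[...,2]<52)&(abs(Q[...,1])<80)&(abs(Q[...,0])<40)
st("bar",bar);print(cv2.minAreaRect(Q[bar][:,:2].astype(np.float32)))
q=Q[bar];print("plane",np.linalg.lstsq(np.c_[q[:,:2],np.ones(len(q))],q[:,2],rcond=None)[0])
st("stop",(Q[...,2]>34)&(Q[...,2]<44)&(Q[...,1]>80)&(abs(Q[...,0])<30))
st("tab",(Q[...,2]>66)&(Q[...,2]<80)&(Q[...,1]<-90)&(abs(Q[...,0])<30))
st("block",(Q[...,2]>30)&(Q[...,2]<40)&(Q[...,1]<-80)&(abs(Q[...,0])<30))
st("nose",(Q[...,2]>10)&(Q[...,2]<36)&(Q[...,1]<-70)&(Q[...,1]>-110)&(abs(Q[...,0])<15))
E
```

```text
clock: 16.45
tool_pos: [0.5354, 0.2886, 0.1908]
orientation: [1.574, 2.295, 0.606]
contact_force: [0.2, 0.6, -0.4]
finger_gap: 0.622
tcp in deck mm [  1.8   0.  142.6] F deck [ 0.1   0.49 -0.53] gap 0.622 clock 16.45
turn needed, tool axes deg [-0.33  0.13  0.03]
bar 5448 [[-17.8, -65.9, 43.5], [0.4, 7.0, 45.4], [17.6, 67.6, 46.9]]
((-0.1608753204345703, -0.013641357421875), (37.8902702331543, 138.7462921142578), 0.008863230235874653)
plane [4.64647482e-04 1.04493676e-03 4.53720955e+01]
stop 862 [[-17.2, 85.9, 38.4], [0.5, 97.4, 40.2], [18.2, 108.8, 41.9]]
tab 116 [[-13.4, -130.3, 74.1], [0.5, -127.2, 75.6], [14.0, -124.8, 76.8]]
block 662 [[-18.5, -116.9, 30.3], [0.3, -106.1, 35.7], [18.9, -84.5, 38.6]]
nose 581 [[-14.0, -108.9, 16.7], [0.2, -98.4, 29.9], [13.7, -84.0, 35.8]]
```

View pics/w6.png

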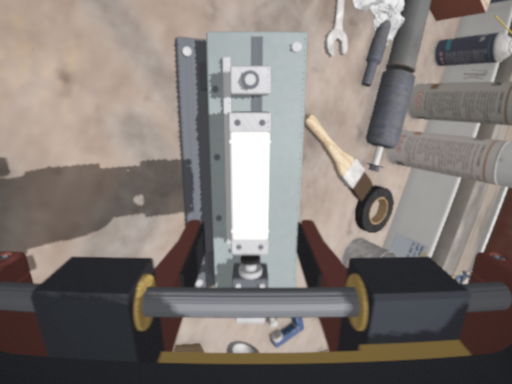

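The bar is square on the deck: centre (-0.2, 0) mm, flat within 0.1°, yaw 0°. The picture shows it at (250,180), between the stop at (250,80) and the nose at (250,265). Stop face ≈ 85, nose tip ≈ -84, tab face ≈ -130. Next I move behind the tab with closed fingers, tips at deck z ≈ 42.

```bash
python3 -m creep '[[[-0.03,0,0],[-0.3,0,0],1],[[-0.045,0,0],[0,0,0],1],[[-0.045,0,0],[0,0,0],1],[[-0.035,-0.001,0],[0,0,0],1],[[-0.01,0,0.02],[0,0,0],1],[[0,0,0.02],[0,0,0],1],[[0,0,0],[0,0,0],1]]' 20; python3 - <<'E'
from h import *
show()
p=optics.grab_frame("side");X=cloud(p);Q=(X-D)@DM*1000
m=(Q[...,1]<-145)&(Q[...,1]>-185)&(abs(Q[...,0])<25)&(Q[...,2]>40)&(Q[...,2]<200)
print(m.sum(),np.percentile(Q[m],[1,50,99],axis=0).round(1) if m.sum() else "")
m=(Q[...,2]>50)&(Q[...,2]<80)&(Q[...,1]<-100)&(Q[...,1]>-140)&(abs(Q[...,0])<25)
print(m.sum(),np.percentile(Q[m],[2,50,98],axis=0).round(1) if m.sum() else "")
E
```

```text
clock: 17.38
tool_pos: [0.6126, 0.1412, 0.1525]
orientation: [1.575, 2.293, 0.608]
contact_force: [0.3, 0.2, 0.2]
finger_gap: 0.008
tcp in deck mm [  -1.  -165.3   99.7] F deck [0.34 0.05 0.01] gap 0.008 clock 17.38
turn needed, tool axes deg [-0.28  0.1  -0.03]
219 [[ -15.7 -173.8  110.9]
 [  -0.5 -154.9  155.5]
 [  14.5 -149.9  187.9]]
97 [[ -12.5 -125.9   50.8]
 [   2.5 -119.3   64.2]
 [  15.9 -113.9   76. ]]
```

Fingertip offset confirmed by the side camera (tip at deck z 111 with TCP at 99.7). Lower and approach.

```bash
python3 -m creep '[[[0,0,0.03],[0,0,0],1],[[0,0,0.03],[0,0,0],1],[[0,0,0.008],[0,0,0],1],[[0.006,0,0],[0,0,0],1],[[0.006,0,0],[0,0,0],1],[[0.004,0,0],[0,0,0],1],[[0,0,0],[0,0,0],1]]'; python3 -c "
from h import *
show()"; python3 -m creep '[[[0.003,0,0],[0,0,0],1],[[0.003,0,0],[0,0,0],1],[[0.003,0,0],[0,0,0],1],[[0,0,0],[0,0,0],1]]'; python3 -c "
from h import *
show()"
```

```text
clock: 18.3
tool_pos: [0.6389, 0.1689, 0.096]
orientation: [1.571, 2.292, 0.611]
contact_force: [0.2, -1.1, 0.5]
finger_gap: 0.003
tcp in deck mm [   0.6 -148.8   33.6] F deck [ 0.09 -1.07  0.48] gap 0.003 clock 18.3
turn needed, tool axes deg [-0.07  0.13  0.07]
clock: 18.8
tool_pos: [0.6362, 0.1761, 0.0953]
orientation: [1.572, 2.29, 0.609]
contact_force: [-0.5, -5.3, 1.1]
finger_gap: 0.005
tcp in deck mm [   0.3 -141.1   33. ] F deck [-1.51 -4.75  2.16] gap 0.005 clock 18.8
turn needed, tool axes deg [-0.08  0.22  0.03]
```

```bash
python3 -m creep '[[[0.003,0,0],[0,0,0],1],[[0.003,0,0],[0,0,0],1],[[0.003,0,0],[0,0,0],1],[[0.002,0,0],[0,0,0],1]]'; python3 -c "
from h import *
show()"; python3 -m creep '[[[0.0025,0,0],[0,0,0],1],[[0.0025,0,0],[0,0,0],1],[[0.0025,0,0],[0,0,0],1]]'; python3 -c "
from h import *
show()";  python3 -m creep '[[[0.0025,0,0],[0,0,0],1],[[0.0025,0,0],[0,0,0],1],[[0.002,0,0],[0,0,0],1]]'; python3 -c "
from h import *
show()"
```

```text
clock: 19.3
tool_pos: [0.6329, 0.1849, 0.0954]
orientation: [1.572, 2.288, 0.608]
contact_force: [-0.4, -15.1, 1.9]
finger_gap: 0.003
tcp in deck mm [   0.4 -131.7   33. ] F deck [ -4.11 -13.98   4.51] gap 0.003 clock 19.3
turn needed, tool axes deg [-0.04  0.34  0.  ]
clock: 19.68
tool_pos: [0.6303, 0.1917, 0.0954]
orientation: [1.572, 2.288, 0.608]
contact_force: [-0.1, -16.3, 1.9]
finger_gap: 0.003
tcp in deck mm [   0.4 -124.5   33. ] F deck [ -4.16 -15.16   4.6 ] gap 0.003 clock 19.68
turn needed, tool axes deg [-0.03  0.35 -0.  ]
clock: 20.05
tool_pos: [0.6277, 0.1982, 0.0954]
orientation: [1.572, 2.288, 0.608]
contact_force: [-0.0, -15.5, 1.6]
finger_gap: 0.001
tcp in deck mm [   0.4 -117.4   33. ] F deck [ -4.03 -14.42   4.18] gap 0.001 clock 20.05
turn needed, tool axes deg [-0.03  0.34 -0.  ]
```

```bash
python3 -m creep '[[[0.0015,0,0],[0,0,0],1],[[0.0015,0,0],[0,0,0],1]]'; python3 -c "
from h import *
show()"; python3 -m creep '[[[0.001,0,0],[0,0,0],1],[[0.001,0,0],[0,0,0],1]]'; python3 -c "
from h import *
show()";  python3 -m creep '[[[0.001,0,0],[0,0,0],1]]'; python3 -c "
from h import *
show()"
```

```text
clock: 20.3
tool_pos: [0.6267, 0.201, 0.0954]
orientation: [1.572, 2.288, 0.608]
contact_force: [-1.0, -15.7, 2.8]
finger_gap: 0.009
tcp in deck mm [   0.4 -114.4   33. ] F deck [ -4.34 -14.24   5.67] gap 0.009 clock 20.3
turn needed, tool axes deg [-0.03  0.34 -0.01]
clock: 20.55
tool_pos: [0.6259, 0.2029, 0.0954]
orientation: [1.572, 2.288, 0.608]
contact_force: [0.5, -17.1, 1.5]
finger_gap: 0.008
tcp in deck mm [   0.4 -112.4   33. ] F deck [ -4.19 -16.11   4.16] gap 0.008 clock 20.55
turn needed, tool axes deg [-0.03  0.33 -0.01]
clock: 20.68
tool_pos: [0.6256, 0.2038, 0.0954]
orientation: [1.572, 2.288, 0.608]
contact_force: [0.1, -15.5, 2.1]
finger_gap: 0.009
tcp in deck mm [   0.4 -111.4   33. ] F deck [ -3.71 -14.5    4.59] gap 0.009 clock 20.68
turn needed, tool axes deg [-0.03  0.33 -0.01]
```

```bash
python3 -m creep '[[[0.001,0,0],[0,0,0],1]]'; python3 -c "
from h import *
show()"; python3 -m creep '[[[0.001,0,0],[0,0,0],1]]'; python3 -c "
from h import *
show()";  python3 -m creep '[[[0.001,0,0],[0,0,0],1]]'; python3 -c "
from h import *
show()"
```

```text
clock: 20.8
tool_pos: [0.6252, 0.2048, 0.0954]
orientation: [1.572, 2.288, 0.608]
contact_force: [0.3, -16.0, 2.7]
finger_gap: 0.008
tcp in deck mm [   0.4 -110.4   33. ] F deck [ -3.44 -15.03   5.05] gap 0.008 clock 20.8
turn needed, tool axes deg [-0.03  0.33 -0.01]
clock: 20.92
tool_pos: [0.6249, 0.2056, 0.0954]
orientation: [1.572, 2.288, 0.608]
contact_force: [0.1, -16.5, 2.3]
finger_gap: 0.011
tcp in deck mm [   0.4 -109.5   33. ] F deck [ -3.91 -15.46   4.93] gap 0.011 clock 20.93
turn needed, tool axes deg [-0.03  0.34 -0.01]
clock: 21.05
tool_pos: [0.6245, 0.2064, 0.0954]
orientation: [1.572, 2.288, 0.608]
contact_force: [-0.2, -18.9, 1.9]
finger_gap: 0.002
tcp in deck mm [   0.4 -108.6   33. ] F deck [ -5.11 -17.6    5.13] gap 0.002 clock 21.05
turn needed, tool axes deg [-0.03  0.35 -0.01]
```

```bash
python3 -m creep '[[[0.001,0,0],[0,0,0],1]]'; python3 -c "
from h import *
show()"; python3 -m creep '[[[0.0007,0,0],[0,0,0],1]]'; python3 -c "
from h import *
show()"
```

```text
clock: 21.18
tool_pos: [0.6243, 0.2072, 0.0954]
orientation: [1.572, 2.288, 0.608]
contact_force: [0.2, -20.1, 2.7]
finger_gap: 0.005
tcp in deck mm [   0.4 -107.8   33. ] F deck [ -4.79 -18.77   5.83] gap 0.005 clock 21.18
turn needed, tool axes deg [-0.02  0.36 -0.01]
clock: 21.3
tool_pos: [0.6241, 0.2077, 0.0954]
orientation: [1.572, 2.287, 0.608]
contact_force: [0.1, -19.4, 3.0]
finger_gap: 0.002
tcp in deck mm [   0.4 -107.3   33. ] F deck [ -4.5  -18.13   6.06] gap 0.002 clock 21.3
turn needed, tool axes deg [-0.02  0.37 -0.01]
```

```bash
python3 -m creep '[[[0.0009,0,0],[0,0,0],1]]'; python3 -c "
from h import *
show()"; python3 -m creep '[[[0.0004,0,0],[0,0,0],1]]'; python3 -c "
from h import *
show()"
```

```text
clock: 21.42
tool_pos: [0.6238, 0.2084, 0.0954]
orientation: [1.572, 2.287, 0.608]
contact_force: [0.2, -22.2, 2.4]
finger_gap: 0.003
tcp in deck mm [   0.4 -106.6   33. ] F deck [ -5.56 -20.79   5.97] gap 0.003 clock 21.43
turn needed, tool axes deg [-0.01  0.38 -0.02]
clock: 21.55
tool_pos: [0.6237, 0.2087, 0.0954]
orientation: [1.572, 2.287, 0.608]
contact_force: [0.7, -22.4, 1.8]
finger_gap: 0.01
tcp in deck mm [   0.4 -106.2   33. ] F deck [ -5.5  -21.13   5.26] gap 0.01 clock 21.55
turn needed, tool axes deg [-0.01  0.39 -0.01]
```

About 7 N above the slide friction, so the nose is about half in. Retreat straight back, then up, and check.

```bash
python3 -m creep '[[[-0.005,0,0],[0,0,0],1],[[-0.015,0,0],[0,0,0],1],[[-0.015,0,0],[0,0,0],1],[[0,0,-0.04],[0,0,0],1],[[0,0,-0.05],[0,0,0],1],[[0.03,0,-0.03],[0,0,0],1],[[0.05,0,-0.01],[0,0,0],1],[[0.03,0,0],[0,0,0],1]]'; python3 - <<'E'
from h import *
show()
p=optics.grab_frame("wrist");save(p,"w7.png");X=cloud(p);Q=(X-D)@DM*1000
def st(name,m): 
    if m.sum()>5: print(name,m.sum(),np.percentile(Q[m],[2,50,98],axis=0).round(1).tolist())
bar=(Q[...,2]>43.5)&(Q[...,2]<52)&(Q[...,1]<86)&(Q[...,1]>-65)&(abs(Q[...,0])<40)
st("bar",bar);print(cv2.minAreaRect(Q[bar][:,:2].astype(np.float32)))
q=Q[bar];print("plane",np.linalg.lstsq(np.c_[q[:,:2],np.ones(len(q))],q[:,2],rcond=None)[0])
st("stop",(Q[...,2]>38)&(Q[...,2]<42.5)&(Q[...,1]>80)&(abs(Q[...,0])<30))
st("tab",(Q[...,2]>66)&(Q[...,2]<80)&(Q[...,1]<-70)&(abs(Q[...,0])<30))
st("block",(Q[...,2]>33)&(Q[...,2]<40)&(Q[...,1]<-60)&(abs(Q[...,0])<30))
cv2.imwrite("pics/w7c.png",cv2.resize(p["frame"][0:300,150:350],None,fx=2,fy=2)[...,::-1])
E
```

```text
clock: 22.55
tool_pos: [0.534, 0.2604, 0.209]
orientation: [1.571, 2.291, 0.613]
contact_force: [0.8, -0.4, -0.5]
finger_gap: 0.003
tcp in deck mm [  1.  -25.8 164.1] F deck [ 0.31 -0.66 -0.71] gap 0.003 clock 22.55
turn needed, tool axes deg [0.01 0.1  0.05]
bar 5236 [[-17.5, -51.6, 43.8], [0.2, 22.0, 45.4], [17.5, 83.0, 47.1]]
((0.02014923095703125, 14.99932861328125), (140.3151397705078, 37.9324836730957), 89.88555908203125)
plane [ 1.98621985e-03 -7.70285872e-04  4.54433629e+01]
stop 693 [[-16.7, 86.5, 38.6], [1.2, 97.1, 40.3], [18.1, 107.9, 41.8]]
block 344 [[-18.7, -252.6, 33.3], [-0.9, -72.5, 35.9], [20.1, -64.1, 39.4]]
```

View pics/w7c.png

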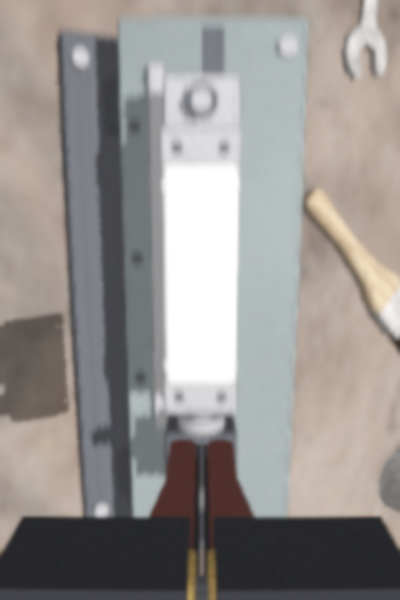

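```bash
python3 - <<'E'
from h import *
for cam in("wrist","side","scene"):
    p=optics.grab_frame(cam);Q=(cloud(p)-D)@DM*1000
    m=(Q[...,2]>33)&(Q[...,2]<38.5)&(Q[...,1]<-58)&(Q[...,1]>-95)&(abs(Q[...,0])<22)&(abs(Q[...,0])>12)
    if m.sum()>5: print(cam,m.sum(),np.percentile(Q[m][:,1],[2,50,90,98,100]).round(1))
show()
print(workorder.close_job())
E
```

```text
wrist 49 [-86.  -75.3 -70.7 -70.  -70. ]
side 19 [-93.1 -80.1 -74.1 -70.4 -68.7]
scene 26 [-92.3 -78.6 -71.2 -68.9 -68.1]
tcp in deck mm [  0.3 -26.9 162.7] F deck [0.86 0.23 0.04] gap 0.001 clock 22.75
turn needed, tool axes deg [-0.13  0.08  0.14]
the job is handed in; nothing more can be done
None
```

The insulator is clamped against the end stop with the jaw's nose pressed in about half way. I handed the job in at 22.75 s of the 51 s allowed; no verdict was reported.

- **Placing:** I gripped the insulator at 25 N, set it down with about 8 N at first contact, slid it to the lip and let go. After release it lay flat within 0.1° and square to the deck.
- **Clamping:** I pushed the tab until the force reached about 21 N, roughly 7 N above the slide's friction. Then I backed the arm off so it touches nothing.

**Last checks:**
- **Insulator:** its centre is at deck x = 0.0 mm and y = 15.0 mm by my own fit. It spans y = -55 to 85 mm, with no visible gap at the stop.
- **Nose:** the jaw block's front face measures about y = -70 mm, which leaves about 15 mm of nose showing. That is about 5 mm pressed in out of 9, and it agrees with the force.

**One disagreement:** the fingertips really sit about 11 mm behind the reported TCP, not 25 mm ahead as stated. Because of that my first close shut just above the insulator without touching it. The camera depth showed the error, and I corrected for it in everything after. I saw no contact with the bystander objects, but took no separate measurement of them at the end.

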